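Bolt the sprung lid of a stock chest

TASK

The lid of the grey stock chest is sprung ajar. Draw it down by the knob of its sliding bolt, feel for the mouth of the keeper, and slide the bolt across until its tip is fully home in the keeper, so that it holds the lid shut; then let go. Do it gently: never jam or ram the bolt against the keeper, and leave the things around the chest where they are.

Things in the scene. Friction and masses are not known exactly. Their poses are not given: they have to be found in the camera images.
- chest: Grey steel chest, 300 (x) by 400 (y) by 110 mm tall, fixed. Origin: centre of its underside; x away from robot, z up. The lid, 226 by 240 mm, is let into its flat top, hinged at the far (+x) edge. The bolt lies on the lid, 200 mm before the hinge, and slides along the chest's +y into the keeper on the fixed top beside the lid. The hinge axis runs along y through x = +110, z = 106 mm.
- keeper: Keeper: dark bracket with two cheeks, origin and axes as keeper_mouth. Between them a steel socket block, 25 (x) by 32 (y) by 20 mm tall; its blind square-rimmed hole, open to -y, is 14 wide, 12 tall, 26 deep. Slotted screws: the block sits up to 6.5 mm higher or lower than nominal, unread, different each time, fixed in use. It is stiff; over 25 N on it is forcing.
- keeper_mouth (a point): Nominal centre of the keeper's mouth, on the face where the bolt enters, 126 mm above the table; axes as the chest's (+y: the way the bolt goes in). The real mouth is right in x and y but up to 6.5 mm higher or lower. Block's top is nominally 12 mm above this point.
- lid (a joint): Lid angle, rad. 0: level, bolt at the keeper's nominal height; positive: front edge up. A spring hinge holds it ajar at about 0.08 to 0.14 (bolt 16 to 28 mm high). Some 4 to 7 N down on the knob bring it level, 2.5 N more or less for each 10 mm; stop at -0.045 (9 mm below level). Let go unbolted, it springs up.
- bolt (a joint): Slide of the bolt, m. 0: drawn back; grows towards the keeper; starts at 0 to 0.008. The tip meets the keeper's face at 0.016 and the bottom of the hole at 0.042 (joint stop 0.050). Friction about 2 N, plus up to 2 N in the hole; stays where left. With the lid too high the bolt passes over the keeper, which is wrong.
- bolt_tip (a point): Centre of the square front end of the bolt, a steel bar 10 by 10 mm in section, 164 mm long. Axes as the lid's; y points to the keeper. Play in the hole: 1 mm above and below, 2 mm each side.
- bolt_knob (a point): Centre of the top of the bolt's knob, a flat upright steel tab 12 mm thick along the slide (y), 20 mm wide (x), 44 mm tall, on the bar 89 mm behind the tip. Pinch it from above across the 12 mm; it pivots in the grip as the lid tilts. Fingertips down to 30 mm below its top clear the bolt's guide straps.
- ink_jar: Black ink jar with a yellow cap, 50 mm across and 60 mm tall, on the table to the right of the chest. Bystander; origin at the centre of its underside.
- glasses: Pair of black spectacles, 120 mm wide, 135 mm long, 46 mm tall, on the table to the left of the chest. Bystander; origin on the table under them.
- tray: Green plastic tray, 130 x 100 x 50 mm, on the table to the right of the chest. Bystander; origin at the centre of its underside.

How it is judged:
By the outcome, as a careful person would: the job done as asked, in the order asked, and still so for the second after the job is handed in, with the robot touching nothing.
It also fails if it takes over 61 s, if anything falls off the work surface, if the arm or the gripper's body presses on something with over 40 N, if the wrist force passes 120 N, or if a joint passes its speed limit or range.

ROBOT

A 7-joint arm with a two-finger parallel gripper is mounted at the origin on the work surface. World frame = base frame: x ahead of the robot, y to its left, z up, the work surface at z = 0. Lengths are in m, angles in rad, forces in N, time in s.
With the tool pointing down it reaches from about 0.4 to 0.85 m from the base axis. Payload 4.5 kg.
Tool frame: the origin (TCP) lies between the finger pads; the fingertips stand robot.tip_extent ahead of it and the grasp point (between the pads) lies 2 mm behind it (robot.tip_extent is the distance from the TCP to the fingertips, in m); z points along the fingers, y is the line along which they close (so a half turn about z gives the same grasp; the last joint's range is limited). The gripper opens to 88 mm and grips with 3 to 60 N. Pads are 18 mm wide; open, the fingers measure 123 mm over their backs; the gripper's body (75 mm by 187 mm) begins 45 mm behind the grasp point.
Start: joints at [1.383, 0.689, -0.195, 1.565, 0.157, 0.902, -0.215], TCP at [0.138, -0.61, 0.256] pointing down, gripper open.
Joint ranges: [-3.01, 3.01], [-0.46, 2.08], [-1.47, 1.51], [0.13, 2.56], [-1, 4.14], [0.04, 2.09], [-2.66, 2.66]. Speed limits (rad/s): [2.57, 2.57, 3.14, 3.14, 3.14, 3.14, 3.14].

INTERFACE

Orientations are given as a unit quaternion [w, x, y, z].
In Python, from station import robot, capture gives the robot as it stands.
- The arm moves only by the tool arm_command, never from a script. Its argument "increments" is a list of rows, each a list of 7 numbers: the shift along the tool's x, y, z scaled (see below), then the turn, a rotation vector about the tool's x, y, z scaled (see below), then the finger opening in mm, from 0 to 88.1. A call has exactly 10 rows; each row shifts and turns the commanded pose from where the row before left it, along the tool's axes as they then stand; what a row does not reach is not made up. The controller multiplies each number of a shift by 0.05 m and each number of a turn by pi rad. A row lasts 1/12 s, in which the tool goes at most 41.7 mm and 7.16 degrees, less where a joint would pass 70% of its speed; a pose out of reach is approached as far as the arm can. A call with a number of a shift or a turn outside -1 to 1 is refused whole. A call with a gripper value outside its range is refused whole. The fingers move at their own pace and stop on an object; "grip_force" is the grip in N (left out, the last holds). Time passes only in rows, so rows that do not move let the fingers close, or fill a call up. It gives the time, the measured TCP pose, the force, the opening and the grip force at its end, in the units of the state.
- robot.state(): the state, without advancing time (a new reading comes with each control period).
- capture(name): name is "side" or "top" or "wrist"; returns a dict with "pixels" (480x640x3 uint8, blue, green, red), "K" (3x3 intrinsics, pixels), "D" ([k1, k2, p1, p2, k3] as OpenCV has them; the pictures are not rectified), "rvec" (rotation vector, rad) and "tvec" (3), from world to camera coordinates, as OpenCV has them. Camera axes: x right, y down, z forward; pixel columns grow to the right and rows downward; lengths in m; the calibration is good to about 2 mm. A picture is of the moment at which its call begins. There is no depth.
- robot.close_job(): hands the job in; it is judged then, once.
The state is a dict: "clock": time; "joints": joint angles; "dq": joint speeds; "effort": joint torques, N m; "position": TCP position; "orientation": TCP orientation; "contact_force": force on the tool from outside, world axes, zero at the start; "wrist_torque": the same for the moment, N m; "width": finger opening in m; "finger_force": force on a finger pad.
Only numpy, scipy, OpenCV 4.12 (cv2) and the standard library are available. Lean on these libraries where they do the work, as an engineer would, in place of code of your own. Each camera call takes 0.05 s, during which the arm holds its last target. There are 200 camera calls.

## Working session

There is one attempt and no reset: what is moved stays moved. The work goes in short steps, Python scripts to look and compute and a tool call to move; the robot and the scene stay as the last step left them, time stands still between calls to the robot, and variables do not carry over. Pictures are saved under pics/ and viewed, at most 10 in all, crops included, and the job is handed in when it is done.

Besides the shell and the picture viewer there is one more tool, called after "Emit:" by a JSON object that holds its "name" and its "arguments". arm_command: Moves the arm, as the interface text tells. Its arguments: {"type":"object","properties":{"increments":{"type":"array"},"grip_force":{"type":"number"}},"required":["increments"]}

```bash
ls; mkdir -p pics; python3 - <<'E'
from station import robot, capture
import cv2, numpy as np
s=robot.state(); print({k:np.round(v,4).tolist() for k,v in s.items()}); print(robot.tip_extent)
for n in("top","side"):
    c=capture(n); cv2.imwrite(f"pics/{n}0.png",c["pixels"]); np.savez(f"{n}0.npz",**c)
    R=cv2.Rodrigues(np.array(c["rvec"]))[0]; print(n,(-R.T@np.array(c["tvec"])).round(3),R[2].round(3))
E
```

```text
pics
{'clock': 0.0, 'joints': [1.3828, 0.69, -0.1945, 1.5663, 0.1573, 0.9025, -0.2151], 'dq': [-0.0005, -0.0004, 0.0002, 0.0022, -0.001, 0.0012, -0.0004], 'effort': [-0.0002, -52.7567, -1.267, -15.3434, -0.0526, 0.0064, 0.0002], 'position': [0.1373, -0.6091, 0.2549], 'orientation': [-0.0009, 0.9939, 0.1107, -0.0002], 'contact_force': [-0.1423, 0.4255, 0.3039], 'wrist_torque': [0.0126, 0.0132, 0.0334], 'finger_force': 0.0, 'width': 0.0881}
0.017
top [0.529 0.055 1.23 ] [ 0.053 -0.03  -0.998]
side [-0.03   0.668  0.872] [ 0.532 -0.551 -0.643]
```

View pics/top0.png

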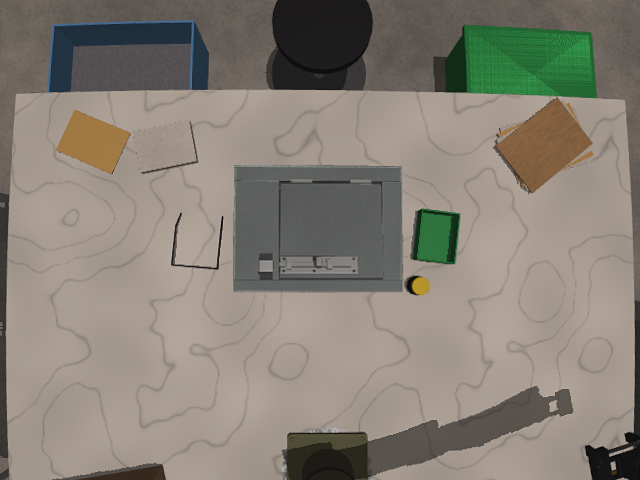

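View pics/side0.png

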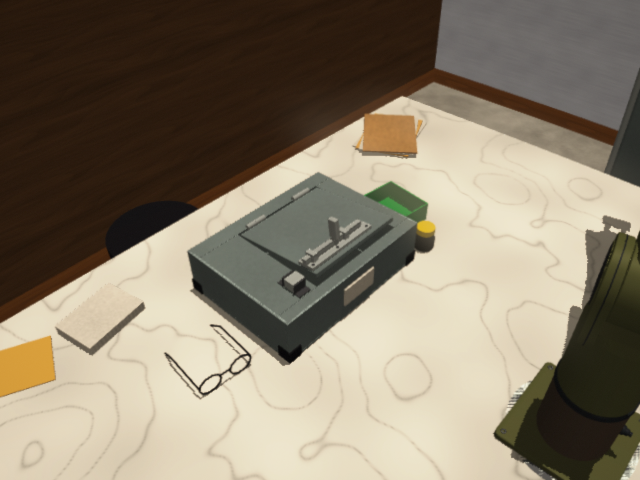

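The top view shows the chest with corners near (234,167), (402,166), (402,291) and (234,291). The keeper is at (266,264), the knob near (322,262), the jar at (418,286) and the tray at (437,236). In the side view the knob's top is at (334,220) and the keeper at (293,282). I'll zoom in on both.

```bash
cat > h.py <<'E'
import cv2, numpy as np
def load(n): return dict(np.load(n))
def ray(c,uv):
    p=cv2.undistortPoints(np.array([[uv]],float),c["K"],c["D"])[0,0]
    R=cv2.Rodrigues(c["rvec"])[0]; o=-R.T@c["tvec"].ravel(); d=R.T@np.array([*p,1.]); return o,d/np.linalg.norm(d)
def onz(c,uv,z):
    o,d=ray(c,uv); return o+d*(z-o[2])/d[2]
def two(c1,u1,c2,u2):
    A=np.zeros((3,3));b=np.zeros(3); rs=[ray(c1,u1),ray(c2,u2)]
    for o,d in rs: P=np.eye(3)-np.outer(d,d);A+=P;b+=P@o
    x=np.linalg.solve(A,b); return x,[np.linalg.norm((np.eye(3)-np.outer(d,d))@(x-o)) for o,d in rs]
def proj(c,X): return cv2.projectPoints(np.array(X,float).reshape(-1,3),c["rvec"],c["tvec"],c["K"],c["D"])[0][:,0]
E
python3 - <<'E'
from h import *
t=load("top0.npz");s=load("side0.npz")
hsv=cv2.cvtColor(t["pixels"],cv2.COLOR_BGR2HSV)
b=t["pixels"].astype(int)
m=((b[...,0]>=b[...,2])&(b.max(2)<190)).astype(np.uint8)*255
m[:150]=0;m[310:]=0;m[:,:226]=0;m[:,408:]=0
m=cv2.morphologyEx(m,cv2.MORPH_OPEN,np.ones((5,5)))
k=max(cv2.findContours(m,0,2)[0],key=cv2.contourArea)
r=cv2.minAreaRect(k);bx=cv2.boxPoints(r);print(r,bx.round(1))
P=np.array([onz(t,p,.11) for p in bx]);print(P.round(4),P.mean(0),[np.linalg.norm(P[i]-P[i-1]) for i in range(4)])
a=cv2.resize(t["pixels"][235:300,230:375],None,fx=5.5,fy=5.5,interpolation=cv2.INTER_CUBIC)
a2=cv2.resize(s["pixels"][200:310,270:390],None,fx=5,fy=5,interpolation=cv2.INTER_CUBIC)
cv2.imwrite("pics/tc.png",a);cv2.imwrite("pics/sc.png",a2)
E
```

```text
((253.5, 282.0), (16.0, 21.0), 90.0) [[243. 274.]
 [264. 274.]
 [264. 290.]
 [243. 290.]]
[[0.5115 0.2    0.11  ]
 [0.5115 0.1508 0.11  ]
 [0.4741 0.1507 0.11  ]
 [0.4741 0.1998 0.11  ]] [0.49280233 0.17530552 0.11      ] [np.float64(0.03739218899741471), np.float64(0.04919381542581308), np.float64(0.037397225674537696), np.float64(0.04913412136810856)]
```

View pics/tc.png

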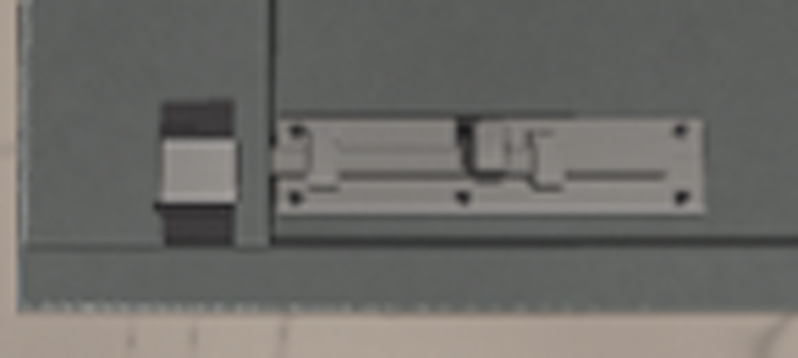

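View pics/sc.png

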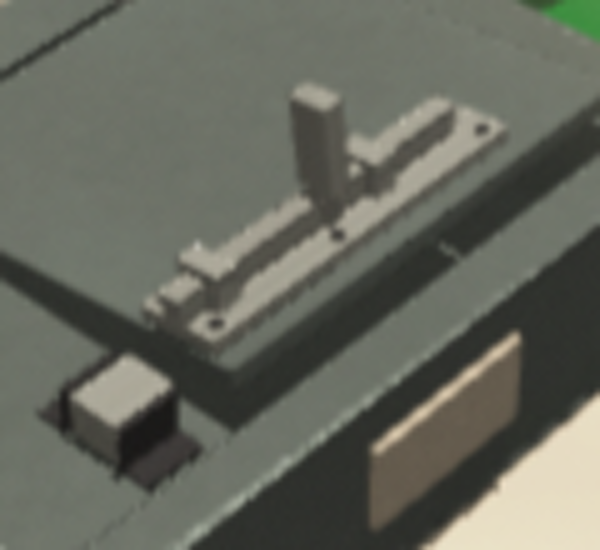

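The top crop shows the block's top at (163–237, 138–203) and the knob's top at about (476–506, 122–172). In the side crop the block's top corners are (70,402), (125,352), (173,388) and (120,432), and the knob's top is centred at about (316,95). Next step is to triangulate these.

```bash
python3 - <<'E'
from h import *
np.set_printoptions(precision=4,suppress=True)
t=load("top0.npz");s=load("side0.npz")
T=lambda x,y:((x+.5)/5.5-.5+230,(y+.5)/5.5-.5+235)
S=lambda x,y:((x+.5)/5-.5+270,(y+.5)/5-.5+200)
# left in top=+y ; side: camera at y=.67,x=0
for n,a,b in [("blk c",T(200,170.5),S(121.5,394)),("blk far+y",T(163,138),S(70,402)),
  ("knob",T(491,147),S(316,95)),("bolt tip topmid",T(275,150),S(165,294))]:
    print(n,*two(t,a,s,b))
for n,p,z in [("FL",T(20,311),.11),("keeper +y-x",T(163,203),.138),("keeper -y -x",T(237,203),.138),("keeper -y+x",T(237,138),.138),("lidline L",T(272,242),.106)]:
    print(n,onz(t,p,z))
for n,p in [("c1",(234,167)),("c2",(402,166)),("c3",(402,291)),("c4",(234,291))]: print(n,onz(t,p,.11))
g=cv2.cvtColor(t["pixels"],cv2.COLOR_BGR2GRAY).astype(float)
# front edge subpixel: max gradient columns
E=[]
for u in range(245,395,5):
    col=np.gradient(g[280:300,u]);i=np.argmax(col);E.append(onz(t,(u,280+i),.11)[:2])
E=np.array(E);print("front fit",np.polyfit(E[:,1],E[:,0],1))
L=[];Rr=[]
for v in range(175,285,5):
    r=np.gradient(g[v,226:244]);L.append(onz(t,(226+np.argmin(r),v),.11)[:2])
    r=np.gradient(g[v,394:406]);Rr.append(onz(t,(394+np.argmax(r),v),.11)[:2])
for A in (L,Rr):
    A=np.array(A);print(np.polyfit(A[:,0],A[:,1],1),np.median(A[:,1]))
from station import robot
from scipy.spatial.transform import Rotation as Ro
q=robot.state()["orientation"];print(Ro.from_quat(np.roll(q,-1)).as_matrix())
E
```

```text
blk c [0.5318 0.1454 0.129 ] [np.float64(0.0009317426105408736), np.float64(0.0009317426105409518)]
blk far+y [0.5451 0.1608 0.1272] [np.float64(0.0004033875210656848), np.float64(0.00040338752106568014)]
knob [0.5407 0.0252 0.199 ] [np.float64(0.0006162353503047147), np.float64(0.0006162353503045861)]
bolt tip topmid [0.54   0.1125 0.1534] [np.float64(0.0006425215225905923), np.float64(0.0006425215225906682)]
FL [0.4714 0.2227 0.11  ]
keeper +y-x [0.5177 0.1593 0.138 ]
keeper -y -x [0.5177 0.1286 0.138 ]
keeper -y+x [0.5447 0.1287 0.138 ]
lidline L [0.5007 0.1157 0.106 ]
c1 [0.7649 0.2237 0.11  ]
c2 [ 0.7696 -0.1777  0.11  ]
c3 [ 0.4708 -0.1744  0.11  ]
c4 [0.4717 0.2209 0.11  ]
front fit [0.012  0.4698]
[-0.0118  0.2317] 0.22524777963352505
[ 0.0128 -0.1832] -0.1751154845484042
[[ 0.9755  0.2201 -0.0005]
 [ 0.2201 -0.9755  0.0016]
 [-0.0001 -0.0016 -1.    ]]
```

Emit:
{"name": "arm_command", "arguments": {"increments": [[0,0,-0.1,0,0,0.0353,60],[0,0,-0.1,0,0,0.0353,60],[0.288,-0.454,-0.02,0,0,0,60],[0.288,-0.454,-0.02,0,0,0,60],[0.288,-0.454,-0.02,0,0,0,60],[0.288,-0.454,-0.02,0,0,0,60],[0.288,-0.454,-0.02,0,0,0,60],[0.288,-0.454,-0.02,0,0,0,60],[0.288,-0.454,-0.02,0,0,0,60],[0.288,-0.454,-0.02,0,0,0,60]]}}

```text
clock: 0.93
position: [0.2531, -0.4267, 0.2736]
orientation: [-0.0, 1.0, -0.0, -0.0]
contact_force: [0.8, -0.1, -0.3]
width: 0.0599
finger_force: 0.0
```

Emit:
{"name": "arm_command", "arguments": {"increments": [[0.288,-0.454,-0.02,0,0,0,60],[0.288,-0.454,-0.02,0,0,0,60],[0.288,-0.454,-0.02,0,0,0,60],[0.288,-0.454,-0.02,0,0,0,60],[0.288,-0.454,-0.02,0,0,0,60],[0.288,-0.454,-0.02,0,0,0,60],[0.288,-0.454,-0.02,0,0,0,60],[0.288,-0.454,-0.02,0,0,0,60],[0.288,-0.454,-0.02,0,0,0,60],[0.288,-0.454,-0.02,0,0,0,60]]}}

```text
clock: 1.77
position: [0.397, -0.1998, 0.2836]
orientation: [-0.0, 1.0, 0.0, -0.0]
contact_force: [-0.4, -0.1, 0.2]
width: 0.06
finger_force: 0.0
```

Emit:
{"name": "arm_command", "arguments": {"increments": [[0.3,-0.47,0,0,0,0,60],[0.3,-0.47,0,0,0,0,60],[0.3,-0.47,0,0,0,0,60],[0.3,-0.47,0,0,0,0,60],[0.3,-0.47,0,0,0,0,60],[0.3,-0.47,0,0,0,0,60],[0.3,-0.47,0,0,0,0,60],[0.3,-0.47,0,0,0,0,60],[0.3,-0.47,0,0,0,0,60],[0.14,-0.24,0,0,0,0,60]]}}

```text
clock: 2.6
position: [0.5401, 0.0263, 0.2834]
orientation: [-0.001, 1.0, 0.002, 0.0]
contact_force: [1.2, 0.2, -0.5]
width: 0.0601
finger_force: 0.0
```

```bash
python3 - <<'E'
from h import *
from station import robot,capture
np.set_printoptions(precision=4,suppress=True)
c=capture("wrist");np.savez("w1.npz",**c);cv2.imwrite("pics/w1.png",c["pixels"])
s=robot.state();print(s["position"],s["contact_force"]);R=cv2.Rodrigues(c["rvec"])[0];print(-R.T@np.ravel(c["tvec"]),R[2])
print(proj(c,[[.5407,.0252,.199],[.5312,.1286,.12],[.5312,.1286,.126],[.5312,.145,.138],[.5312,.145,.13]]))
E
```

```text
[0.5407 0.0279 0.2834] [2.106  2.0323 0.7817]
[0.6083 0.0257 0.4137] [-0.2622  0.0007 -0.965 ]
[[325.0978 255.2499]
 [198.8221 236.7432]
 [196.4122 238.6267]
 [170.5611 242.5254]
 [174.5198 239.8397]]
```

View pics/w1.png

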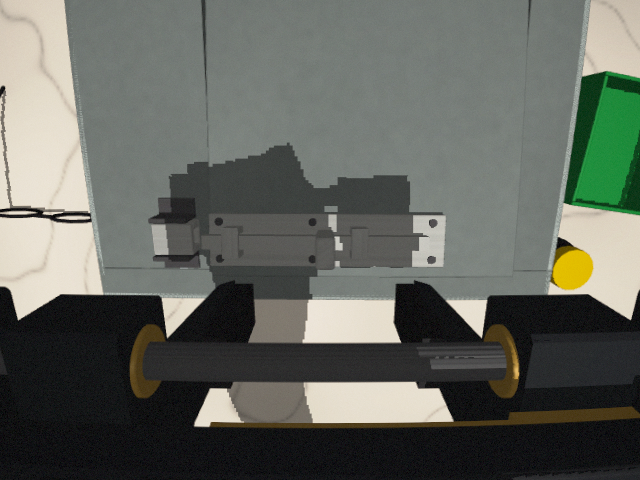

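The wrist view shows the knob's top centred at about (325,255), matching the projected estimate, and it lies midway between the fingers. The keeper block is at about (175,240). I'll descend and grip.

Emit:
{"name": "arm_command", "arguments": {"increments": [[0,0,0.2,0,0,0,60],[0,0,0.2,0,0,0,60],[0,0,0.2,0,0,0,60],[0,0,0.2,0,0,0,60],[0,0.03,0.2,0,0,0,60],[0,0,0.2,0,0,0,60],[0,0,0.2,0,0,0,60],[0,0,0.2,0,0,0,60],[0,0,0.2,0,0,0,60],[0,0,0.11,0,0,0,60]], "grip_force": 15}}

```text
clock: 3.48
position: [0.5381, 0.0208, 0.1867]
orientation: [0.0, 1.0, 0.0, -0.001]
contact_force: [-0.1, 0.3, 0.6]
width: 0.0599
finger_force: 0.0
```

Emit:
{"name": "arm_command", "arguments": {"increments": [[0,0,0,0,0,0,40],[0,0,0,0,0,0,25],[0,0,0,0,0,0,18],[0,0,0,0,0,0,14],[0,0,0,0,0,0,10],[0,0,0,0,0,0,8],[0,0,0,0,0,0,8],[0,0,0,0,0,0,8],[0,0,0,0,0,0,8],[0,0,0,0,0,0,8]], "grip_force": 15}}

```text
clock: 4.32
position: [0.5389, 0.0253, 0.1885]
orientation: [-0.003, 1.0, 0.002, 0.001]
contact_force: [-0.4, 8.9, 0.7]
width: 0.0119
finger_force: 15.0
```

Emit:
{"name": "arm_command", "arguments": {"increments": [[0,-0.02,0,0,0,0,8],[0,-0.02,0,0,0,0,8],[0,-0.02,0,0,0,0,8],[0,0,0,0,0,0,8],[0,0,0,0,0,0,8],[0,0,0,0,0,0,8],[0,0,0,0,0,0,8],[0,0,0,0,0,0,8],[0,0,0,0,0,0,8],[0,0,0,0,0,0,8]], "grip_force": 20}}

```text
clock: 5.15
position: [0.5389, 0.0254, 0.1884]
orientation: [-0.001, 1.0, 0.001, 0.0]
contact_force: [-0.3, 6.3, -0.1]
width: 0.0118
finger_force: 20.0
```

```bash
cat > look.py <<'E'
import sys; from h import *
from station import robot,capture
np.set_printoptions(precision=4,suppress=True)
n=sys.argv[1]
for v in ("top","side"):
    c=capture(v);np.savez(f"{v}{n}.npz",**c)
s=robot.state();print(s["clock"],s["position"],s["contact_force"],s["finger_force"])
E
python3 look.py 1
```

```text
5.25 [0.5389 0.0254 0.1883] [0.022  5.8671 0.0816] 20.000117890303954
```

Emit:
{"name": "arm_command", "arguments": {"increments": [[-0.02,-0.01,0.05,0,0,0,8],[-0.02,-0.01,0.05,0,0,0,8],[-0.02,-0.01,0.05,0,0,0,8],[-0.02,-0.01,0.05,0,0,0,8],[-0.02,-0.01,0.05,0,0,0,8],[-0.02,-0.01,0.05,0,0,0,8],[-0.02,-0.01,0.05,0,0,0,8],[-0.02,-0.01,0.05,0,0,0,8],[-0.02,-0.01,0.05,0,0,0,8],[-0.02,-0.01,0.05,0,0,0,8]], "grip_force": 20}}

```text
clock: 6.08
position: [0.5308, 0.028, 0.1636]
orientation: [0.0, 1.0, -0.001, 0.002]
contact_force: [4.9, -1.2, 5.9]
width: 0.0123
finger_force: 20.0
```

Emit:
{"name": "arm_command", "arguments": {"increments": [[0.01,0,0.02,0,0,0,8],[0.01,0,0.02,0,0,0,8],[0,0,0.02,0,0,0,8],[0,0,0.02,0,0,0,8],[0,0,0,0,0,0,8],[0,0,0,0,0,0,8],[0,0,0,0,0,0,8],[0,0,0,0,0,0,8],[0,0,0,0,0,0,8],[0,0,0,0,0,0,8]]}}

```text
clock: 6.92
position: [0.5299, 0.0282, 0.1595]
orientation: [0.0, 1.0, -0.0, 0.0]
contact_force: [1.0, -0.7, 7.3]
width: 0.0118
finger_force: 20.0
```

```bash
python3 look.py 2; python3 - <<'E'
from h import *
s=load("side2.npz");t=load("top2.npz")
a2=cv2.resize(s["pixels"][250:310,270:350],None,fx=9,fy=9,interpolation=cv2.INTER_CUBIC)
cv2.imwrite("pics/sc2.png",a2)
E
```

```text
7.0167 [0.5299 0.0281 0.1595] [ 1.8924 -1.5644  7.1166] 20.0008484988939
```

View pics/sc2.png

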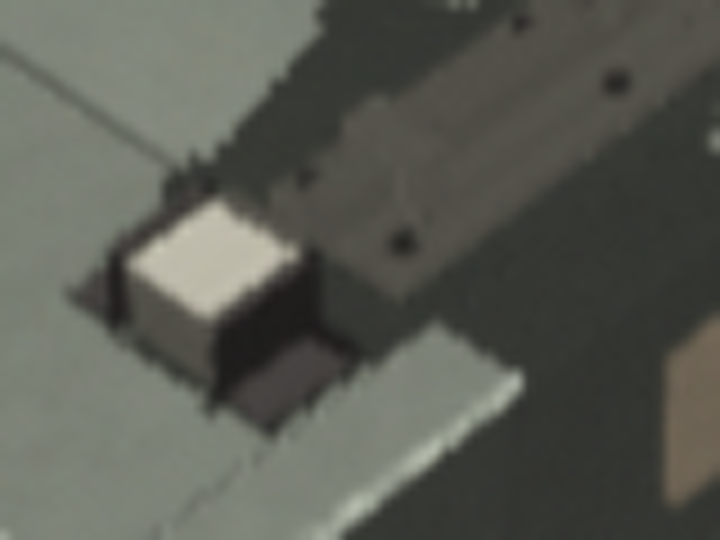

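The block's top is at about (215,258) in this crop. It sits low on its bracket, which fits my estimate of roughly 6 mm below nominal. The bolt is just behind its right face. I'll lower another 1 mm and slide it towards the face.

Emit:
{"name": "arm_command", "arguments": {"increments": [[0,-0.024,0.02,0,0,0,8],[0,-0.024,0,0,0,0,8],[0,-0.024,0,0,0,0,8],[0,-0.024,0,0,0,0,8],[0,-0.024,0,0,0,0,8],[0,-0.024,0,0,0,0,8],[0,-0.024,0,0,0,0,8],[0,-0.024,0,0,0,0,8],[0,0,0,0,0,0,8],[0,0,0,0,0,0,8]]}}

```text
clock: 7.85
position: [0.5297, 0.0378, 0.1585]
orientation: [0.0, 1.0, -0.0, 0.0]
contact_force: [1.2, -1.4, 8.6]
width: 0.0119
finger_force: 20.0
```

Emit:
{"name": "arm_command", "arguments": {"increments": [[0,-0.015,0,0,0,0,8],[0,-0.015,0,0,0,0,8],[0,-0.015,0,0,0,0,8],[0,-0.015,0,0,0,0,8],[0,-0.015,0,0,0,0,8],[0,-0.015,0,0,0,0,8],[0,-0.015,0,0,0,0,8],[0,0,0,0,0,0,8],[0,0,0,0,0,0,8],[0,0,0,0,0,0,8]]}}

```text
clock: 8.68
position: [0.5297, 0.0429, 0.1585]
orientation: [0.001, 1.0, -0.0, 0.0]
contact_force: [0.9, -0.3, 8.4]
width: 0.0119
finger_force: 20.0
```

Emit:
{"name": "arm_command", "arguments": {"increments": [[0,-0.015,0,0,0,0,8],[0,-0.015,0,0,0,0,8],[0,-0.015,0,0,0,0,8],[0,-0.015,0,0,0,0,8],[0,0,0,0,0,0,8],[0,0,0,0,0,0,8],[0,0,0,0,0,0,8],[0,0,0,0,0,0,8],[0,0,0,0,0,0,8],[0,0,0,0,0,0,8]]}}

```text
clock: 9.52
position: [0.5297, 0.0459, 0.1585]
orientation: [0.001, 1.0, -0.0, 0.0]
contact_force: [1.4, -1.8, 8.4]
width: 0.0117
finger_force: 20.0
```

Emit:
{"name": "arm_command", "arguments": {"increments": [[0,-0.015,0,0,0,0,8],[0,-0.015,0,0,0,0,8],[0,-0.015,0,0,0,0,8],[0,-0.015,0,0,0,0,8],[0,-0.015,0,0,0,0,8],[0,0,0,0,0,0,8],[0,0,0,0,0,0,8],[0,0,0,0,0,0,8],[0,0,0,0,0,0,8],[0,0,0,0,0,0,8]]}}

```text
clock: 10.35
position: [0.5297, 0.0497, 0.1585]
orientation: [0.001, 1.0, -0.0, 0.0]
contact_force: [0.4, -1.6, 8.5]
width: 0.0117
finger_force: 20.0
```

```bash
python3 look.py 3; python3 - <<'E'
from h import *
s=load("side3.npz");t=load("top3.npz")
a=cv2.resize(s["pixels"][240:310,270:350],None,fx=5,fy=5,interpolation=cv2.INTER_CUBIC)
b=cv2.resize(t["pixels"][235:305,240:320],None,fx=5,fy=5,interpolation=cv2.INTER_CUBIC)
cv2.imwrite("pics/st3.png",np.hstack([a,b]))
E
```

```text
10.45 [0.5297 0.0496 0.1585] [ 1.228  -1.5426  6.8695] 20.000872059026733
```

View pics/st3.png

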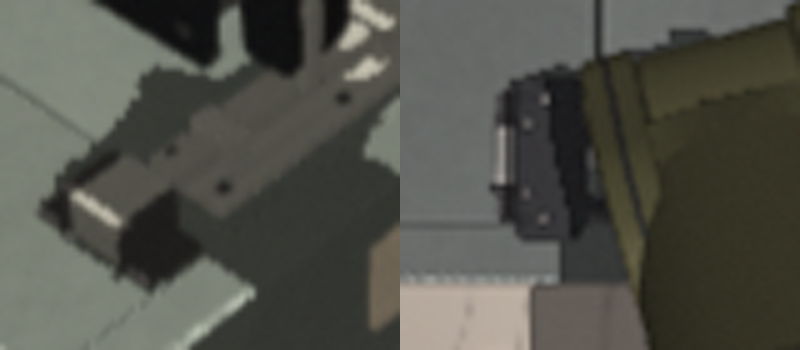

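The bolt bar runs into the block's right face at about (130,180) in the left half. It is below the block's top and there is no reaction force, so the tip is in the hole. I'll continue home.

Emit:
{"name": "arm_command", "arguments": {"increments": [[0,-0.025,0,0,0,0,8],[0,-0.025,0,0,0,0,8],[0,-0.025,0,0,0,0,8],[0,-0.025,0,0,0,0,8],[0,-0.025,0,0,0,0,8],[0,-0.025,0,0,0,0,8],[0,-0.025,0,0,0,0,8],[0,-0.025,0,0,0,0,8],[0,0,0,0,0,0,8],[0,0,0,0,0,0,8]]}}

```text
clock: 11.28
position: [0.5297, 0.0598, 0.1585]
orientation: [0.0, 1.0, -0.0, 0.0]
contact_force: [0.6, -2.3, 7.6]
width: 0.0117
finger_force: 20.0
```

Emit:
{"name": "arm_command", "arguments": {"increments": [[0,-0.02,0,0,0,0,8],[0,-0.02,0,0,0,0,8],[0,-0.02,0,0,0,0,8],[0,-0.02,0,0,0,0,8],[0,-0.02,0,0,0,0,8],[0,0,0,0,0,0,8],[0,0,0,0,0,0,8],[0,0,0,0,0,0,8],[0,0,0,0,0,0,8],[0,0,0,0,0,0,8]]}}

```text
clock: 12.12
position: [0.5297, 0.0647, 0.1585]
orientation: [0.0, 1.0, -0.0, 0.0]
contact_force: [1.6, -1.4, 8.4]
width: 0.0119
finger_force: 20.0
```

Slide is about 39 mm. I'll creep to the bottom of the hole.

Emit:
{"name": "arm_command", "arguments": {"increments": [[0,-0.01,0,0,0,0,8],[0,0,0,0,0,0,8],[0,-0.01,0,0,0,0,8],[0,0,0,0,0,0,8],[0,-0.01,0,0,0,0,8],[0,0,0,0,0,0,8],[0,-0.01,0,0,0,0,8],[0,0,0,0,0,0,8],[0,0,0,0,0,0,8],[0,0,0,0,0,0,8]]}}

```text
clock: 12.95
position: [0.5297, 0.0665, 0.1585]
orientation: [0.001, 1.0, -0.0, 0.0]
contact_force: [1.5, -1.7, 8.1]
width: 0.0117
finger_force: 20.0
```

Emit:
{"name": "arm_command", "arguments": {"increments": [[0,-0.01,0,0,0,0,8],[0,0,0,0,0,0,8],[0,-0.01,0,0,0,0,8],[0,0,0,0,0,0,8],[0,-0.01,0,0,0,0,8],[0,0,0,0,0,0,8],[0,-0.01,0,0,0,0,8],[0,0,0,0,0,0,8],[0,0,0,0,0,0,8],[0,0,0,0,0,0,8]]}}

```text
clock: 13.78
position: [0.5297, 0.0676, 0.1585]
orientation: [0.001, 1.0, -0.001, 0.0]
contact_force: [1.0, -2.6, 6.9]
width: 0.0118
finger_force: 20.0
```

Emit:
{"name": "arm_command", "arguments": {"increments": [[0,-0.01,0,0,0,0,8],[0,0,0,0,0,0,8],[0,-0.01,0,0,0,0,8],[0,0,0,0,0,0,8],[0,-0.01,0,0,0,0,8],[0,0,0,0,0,0,8],[0,0,0,0,0,0,8],[0,0,0,0,0,0,8],[0,0,0,0,0,0,8],[0,0,0,0,0,0,8]]}}

```text
clock: 14.62
position: [0.5297, 0.0677, 0.1585]
orientation: [0.002, 1.0, -0.001, -0.0]
contact_force: [1.5, -6.8, 8.3]
width: 0.012
finger_force: 20.0
```

The bolt is at the bottom of the hole: position stalled at 42 mm of slide and the reaction rose to 6.8 N. I'll relax the push, let the lid up lightly and open.

Emit:
{"name": "arm_command", "arguments": {"increments": [[0,0.02,0,0,0,0,8],[0,0.02,0,0,0,0,8],[0,0.02,-0.01,0,0,0,8],[0,0,-0.01,0,0,0,8],[0,0,0,0,0,0,8],[0,0,0,0,0,0,8],[0,0,0,0,0,0,8],[0,0,0,0,0,0,8],[0,0,0,0,0,0,8],[0,0,0,0,0,0,8]], "grip_force": 10}}

```text
clock: 15.45
position: [0.5298, 0.0675, 0.1591]
orientation: [0.0, 1.0, -0.0, 0.0]
contact_force: [3.5, -2.2, 2.7]
width: 0.0122
finger_force: 10.0
```

Emit:
{"name": "arm_command", "arguments": {"increments": [[0,0,0,0,0,0,20],[0,0,0,0,0,0,30],[0,0,0,0,0,0,45],[0,0,0,0,0,0,45],[0,0,0,0,0,0,45],[0,0,0,0,0,0,45],[0,0,-0.1,0,0,0,45],[0,0,-0.2,0,0,0,45],[0,0,-0.3,0,0,0,45],[0,0,-0.3,0,0,0,45]]}}

```text
clock: 16.28
position: [0.5296, 0.068, 0.2053]
orientation: [0.0, 1.0, -0.0, -0.0]
contact_force: [-0.3, 0.9, 0.9]
width: 0.0447
finger_force: 0.0
```

Emit:
{"name": "arm_command", "arguments": {"increments": [[0,0,-0.4,0,0,0,45],[0,0,-0.4,0,0,0,45],[0,0,-0.4,0,0,0,45],[0,-0.3,-0.4,0,0,0,45],[0,-0.5,-0.3,0,0,0,45],[-0.4,-0.6,0,0,0,0,45],[-0.4,-0.6,0,0,0,0,45],[-0.4,-0.6,0,0,0,0,45],[-0.4,-0.6,0,0,0,0,45],[0,-0.6,0,0,0,0,45]]}}

```text
clock: 17.12
position: [0.4454, 0.2593, 0.3003]
orientation: [0.0, 1.0, 0.001, -0.001]
contact_force: [0.4, -0.5, -1.0]
width: 0.0453
finger_force: 0.0
```

```bash
python3 look.py 4; python3 - <<'E'
from h import *
s=load("side4.npz");t=load("top4.npz")
a=cv2.resize(s["pixels"][200:310,270:370],None,fx=4,fy=4,interpolation=cv2.INTER_CUBIC)
b=cv2.resize(t["pixels"][160:300,225:325],None,fx=4,fy=3.14,interpolation=cv2.INTER_CUBIC)
cv2.imwrite("pics/st4.png",np.hstack([a,cv2.resize(b,(400,440))]))
E
```

```text
17.2167 [0.4479 0.2644 0.3005] [0.6796 0.192  0.9172] 0.0
```

View pics/st4.png

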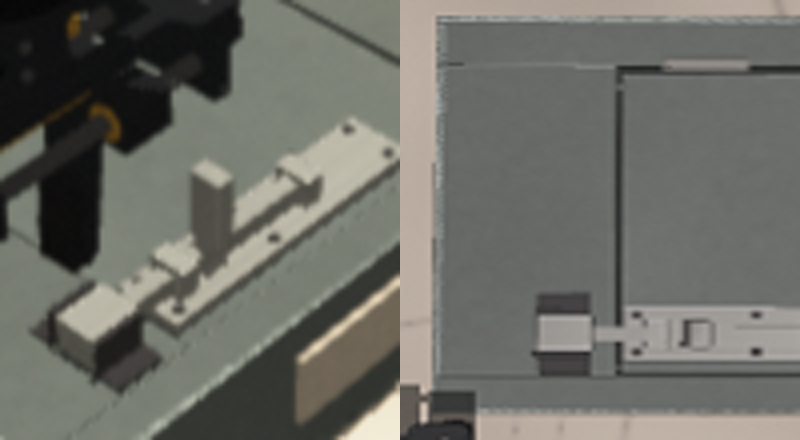

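The bolt bar runs into the keeper block (left half near (130,295), right half near (600,333)). The lid is shut and holding, the knob is free, and the gripper is clear of everything. I'm handing in.

```bash
python3 -c "
from station import robot
print(robot.close_job())"
```

```text
the job is handed in; nothing more can be done
None
```

The bolt is home at the bottom of the keeper's hole (about 42 mm of slide, 6.8 N peak sideways force), the lid stayed shut after I let go, and the job was handed in at about 17 s of the 61 s allowed; no verdict was returned.

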